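# Unpin a glass plate from its holder and hold it leaning for inspection

## Task

Unlock the framed glass plate on the optics bench: draw the locking pin out of the holder's cross bore, lay it down in the open notch at the holder's side and let go of it. Then lift the plate up out of its slot by the grip on its top and lean it over about halfway between upright and flat, grip end uppermost, so that dust on the glass can be seen. Finish while still holding it steady there, all of it at least 10 cm above the bench top and clear of the holder, the pin still in its notch, and leave the other bench things where they are.

Things in the scene. Friction and masses are not known exactly. Their poses are not given: they have to be found in the camera images.
- holder: Aluminium plate holder bolted to the bench. Origin: on the bench top under the middle of its slot; x: along the cross bore, from the pin's grip side to the back; y: along the plate's width; z up. Base x -39 to 39, y -104 to 50, 10 mm thick. Slotted block x -39 to 29, y -45 to 45, top z 64 mm. Slot open at the top, 10 mm wide (x), 63 mm long (y), floor z 20 mm.
- bore (a point): Centre of the cross bore at the holder's front (-x) face, axes as the holder's: x -39, y 0, z 45 mm of the holder. The bore is a 12 x 12 mm square hole along x, right through the block, crossing the slot and the plate's foot.
- notch (a point): Middle of the notch's floor, axes as the holder's: x -14, y -80, z 36 mm of the holder. The notch is a straight groove along x, 16 mm wide, 14 mm deep, 50 mm long, open at the top and both ends, in a low block 40 mm wide at the holder's -y side. The parked pin's shaft lies along it, axis 5 mm above the floor, its grip centre about 59 mm to -x of this point (51 mm: the flange meets the block; over 68 mm: it tips out).
- pin_grip (a point): Centre of the loose locking pin's black round grip (18 mm diameter, 46 mm long, a 22 mm flange 3 mm thick at each end). x axis: along the pin to its tip; the 10 mm steel shaft runs from 26 to 86 mm. 60 g, balances about 45 mm along x. Starts level in the bore, at x -68, y 0, z 44 mm of the holder, and locks the plate; it must be drawn 58 mm to -x to come out.
- plate_grip (a point): Centre of the grip block on top of the loose framed glass plate, 0.3 kg (block 16 mm thick in x, 48 wide in y, 30 high in z). x: square to the glass; y: its width; z: away from the foot. Frame below: 116 mm wide, 92 high, 12 thick; under it a foot 60 wide, 42 high, 8 thick in the slot. Starts upright, axes as the holder's, this point 171 mm above the bench, 149 mm above the foot's lower edge.
- plate_foot (a point): Middle of the lower edge of the framed plate's foot, the plate's lowest part (22 mm above the bench at the start); axes as the plate's. It must rise 42 mm to leave the slot.
- mirror_mid (a point): Bystander: round mirror (52 mm) on a steel post on a 60 mm round base, 120 mm high overall, loose; the point is 60 mm above the bench on its post.
- lens_mid (a point): Bystander: lens in a 40 mm dark tube on a post on a 60 mm round base, 98 mm high overall, loose; the point is 50 mm above the bench on its post.
- stop_mid (a point): Bystander: L-shaped metal beam stop, 50 x 70 mm, 90 mm high, loose; the point is 45 mm above the middle of its foot.

How it is judged (in metres and radians):
On the way, in this order (a step that is already met when the one before it is completed fails the run):
1. the pin lies in the side notch, let go (x of pin_grip in the frame of holder between -0.082 and -0.056 m and y of pin_grip in the frame of holder between -0.086 and -0.074 m and z of pin_grip in the frame of holder between 0.036 and 0.046 m and angle between the x axis of pin_grip and the x axis of holder, either way round below 0.15 rad and contact force between pin and the fingers below 0.2 N), for 0.2 s.
2. the plate is drawn up clear of its slot (height (world z) of plate_foot above 0.067 m and contact force between plate and the fingers above 0.5 N), for 0.1 s.
At the end, for the whole second after the job is handed in: Pin still and untouched in the notch (grip centre within 6 mm sideways, 5 mm in height, x -82 to -56 mm, within 0.15 rad). Plate held still by the fingers, off holder and pin, glass 28 to 62 degrees from upright, grip end uppermost, foot edge 98 mm and grip 160 mm or more above the bench (all of step 1 and linear speed of pin below 0.03 m/s and (angle between plate_grip's own x axis and vertical between 0.49 and 1.08 rad or angle between plate_grip's own x axis and vertical between 2.06 and 2.65 rad) and angle between plate_grip's own z axis and vertical below 1.2 rad and height (world z) of plate_foot above 0.098 m and height (world z) of plate_grip above 0.16 m and contact force between plate and the fingers above 1 N and contact force between plate and holder below 0.1 N and contact force between plate and pin below 0.1 N and linear speed of plate below 0.04 m/s and angular speed of plate below 0.2 rad/s); the arm keeps its last pose, push and grip.
It fails at once if a bystander is moved more than 25 mm (distance of any of mirror_mid, lens_mid, stop_mid from where it was at the start of the episode above 0.025 m).
It also fails if it takes over 56 s, if anything falls off the work surface, if the arm or the gripper's body presses on something with over 40 N, if the wrist force passes 120 N, or if a joint passes its speed limit or range.

## Robot

A 6-joint arm with a two-finger parallel gripper is mounted at the origin on the work surface. World frame = base frame: x ahead of the robot, y to its left, z up, the work surface at z = 0. Lengths are in mm, angles in rad, forces in N, time in s.
With the tool pointing down it reaches from about 325 to 850 mm from the base axis. Payload 15.5 kg.
Tool frame: the origin (TCP) lies at the very end of the fingers, on their centre line; the grasp point (between the pads) lies 19 mm behind it; z points along the fingers, x is the direction in which the jaws open and shut, and the axes are right-handed (so a half turn about z gives the same grasp; the last joint's range is limited). The gripper opens to 91 mm and grips with 3 to 60 N. Pads are 32 mm wide; open, the fingers measure 118 mm over their backs; the gripper's body (76 mm by 178 mm) begins 60 mm behind the grasp point.
Start: joints at [-1.22, 0.494, 1.345, -0, 1.302, -0.096], TCP at [270.052, -563.647, 213.915] pointing down, gripper open.
Joint ranges: [-2.91, 2.91], [-0.82, 2.16], [0.22, 2.67], [-1.22, 4.37], [0.12, 2.79], [-3.08, 3.08]. Speed limits (rad/s): [1.89, 1.89, 2.57, 3.01, 3.01, 3.01].

## Interface

Orientations are given as a unit quaternion [x, y, z, w].
In Python, from cell import * gives the robot as it stands.
- The arm moves only by the tool play_rows, never from a script. Its argument "increments" is a list of rows, each an object of numbers: "wx", "wy", "wz": the turn, a rotation vector about the tool's x, y, z in degrees; "dx", "dy", "dz": the shift along the tool's x, y, z in mm; "fingers": the closure, from 0 (fully open) to 1 (shut). In form: [{"wx": .., "wy": .., "wz": .., "dx": .., "dy": .., "dz": .., "fingers": ..}, ...]. A call has 1 to 10 rows; each row shifts and turns the commanded pose from where the row before left it, along the tool's axes as they then stand; what a row does not reach is not made up. A row lasts 1/12 s, in which the tool goes at most 41.7 mm and 7.16 degrees, less where a joint would pass 70% of its speed; a pose out of reach is approached as far as the arm can. A call is refused whole if a number of a shift passes 41.7 or a number of a turn 7.16, either way. A call with a gripper value outside its range is refused whole. The fingers move at their own pace and stop on an object; "force" is the grip in N (left out, the last holds). Time passes only in rows, so rows that do not move let the fingers close. It gives the time, the measured TCP pose, the force and the opening at its end, in the units of the state.
- observe(): the state, without advancing time (a new reading comes with each control period).
- grab_frame(name): name is "side" or "top"; returns a dict with "color" (384x512x3 uint8, red, green, blue), "fx", "fy", "cx", "cy" (pixels), "xyz" and "orientation" of the camera in the world. Camera axes: x right, y down, z forward; pixel columns grow to the right and rows downward; lengths in mm; the calibration is good to about 2 mm. A picture is of the moment at which its call begins. There is no depth.
- finish_job(): hands the job in, once; it reports no verdict.
The state is a dict: "time": time; "joints": joint angles; "joint_velocities": joint speeds; "tau": joint torques, N m; "position": TCP position; "ee_rot": TCP orientation; "wrist_force": force on the tool from outside, world axes, zero at the start; "torque": the same for the moment, N m; "width": finger opening in mm.
Only numpy, scipy, OpenCV 4.12 (cv2) and the standard library are available. Lean on these libraries where they do the work, as an engineer would, in place of code of your own. Each camera call takes 0.05 s, during which the arm holds its last target.

## Working session

There is one attempt and no reset: what is moved stays moved. The work goes in short steps, Python scripts to look and compute and a tool call to move; the robot and the scene stay as the last step left them, time stands still between calls to the robot, and variables do not carry over. Pictures are saved under pics/ and viewed, and the job is handed in when it is done.

Besides the shell and the picture viewer there is one more tool, called as name([rows], argument=value, ...), one row to a line, values as JSON. play_rows: Moves the arm, as the interface text tells. Its arguments: {"type":"object","properties":{"increments":{"type":"array"},"force":{"type":"number"}},"required":["increments"]}

```bash
mkdir -p pics; ls
python3 - <<'E'
from cell import *
import cv2,json
s=observe();print(s)
for n in("side","top"):
    f=grab_frame(n);c=f.pop("color");print(n,f)
    cv2.imwrite(f"pics/{n}0.png",c[:,:,::-1]); 
    f2={k:(list(v) if hasattr(v,'__len__') else v) for k,v in f.items()};json.dump(f2,open(n+".json","w"),default=float)
E
```

```text
pics
{'time': 0.0, 'joints': array([-1.21948418e+00,  4.94137420e-01,  1.34616651e+00, -1.37701142e-05,
        1.30246009e+00, -9.55331991e-02]), 'joint_velocities': array([-0.00017885, -0.00036145, -0.00078808, -0.00042533,  0.00164585,
        0.0012792 ]), 'tau': array([ 6.83108912e-03, -8.78787661e+01, -3.81848073e+01,  7.11521949e-02,
        5.31077106e-02, -4.22474761e-05]), 'position': array([ 269.92340468, -563.28025659,  213.3547202 ]), 'ee_rot': array([ 8.46204936e-01, -5.32857263e-01, -4.67636672e-04, -3.52686034e-04]), 'wrist_force': array([0.72232882, 0.87353518, 0.59702833]), 'torque': array([-0.00069834, -0.05227079,  0.01768846]), 'width': 91.07731776661436}
side {'fx': 445.02316402107454, 'fy': 445.02316402107454, 'cx': 251.98536399585683, 'cy': 191.0939226594425, 'xyz': array([309.86012619, 792.42796675, 613.31409062]), 'orientation': array([-0.15287382,  0.85577502, -0.48633172,  0.08809188])}
top {'fx': 450.1254805732303, 'fy': 450.1254805732303, 'cx': 257.905667931916, 'cy': 186.69428970663958, 'xyz': array([5.23391755e+02, 8.97425789e-01, 1.25833784e+03]), 'orientation': array([-0.70305047,  0.71039533, -0.02259064,  0.02341327])}
```

View pics/side0.png

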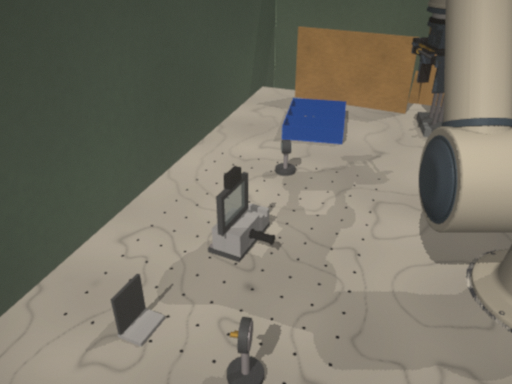

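View pics/top0.png

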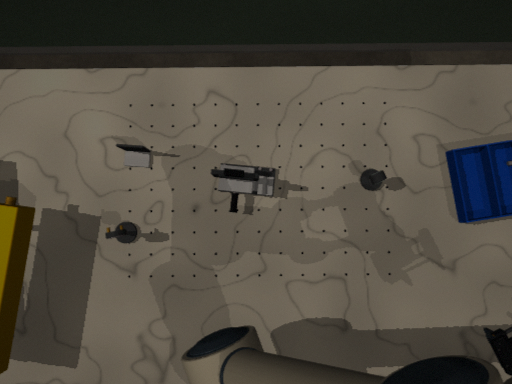

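Run:
```python
import cv2
a=cv2.imread('pics/top0.png')[150:225,195:295];cv2.imwrite('pics/topz.png',cv2.resize(a,None,fx=8,fy=8,interpolation=cv2.INTER_CUBIC))
a=cv2.imread('pics/side0.png')[160:265,195:295];cv2.imwrite('pics/sidez.png',cv2.resize(a,None,fx=5.6,fy=5.6,interpolation=cv2.INTER_CUBIC))
```

```text
(no output)
```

View pics/topz.png

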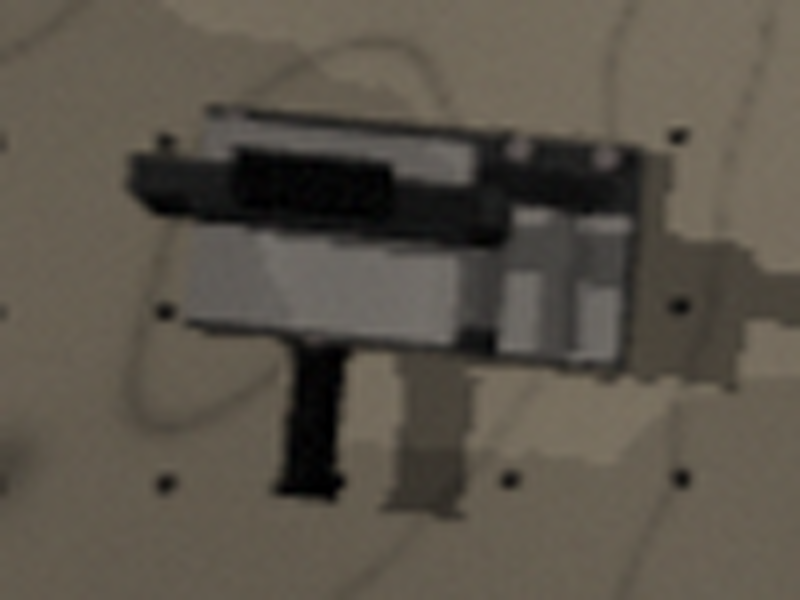

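View pics/sidez.png

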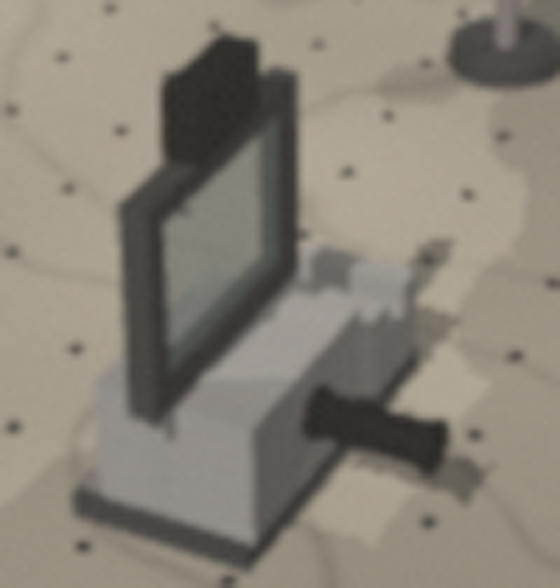

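```bash
cat > h.py <<'E'
import json,numpy as np
from scipy.spatial.transform import Rotation as R
cam={n:json.load(open(n+'.json')) for n in('side','top')}
def proj(n,P):
    c=cam[n];p=R.from_quat(c['orientation']).inv().apply(np.atleast_2d(P)-c['xyz'])
    return np.c_[c['fx']*p[:,0]/p[:,2]+c['cx'],c['fy']*p[:,1]/p[:,2]+c['cy']]
def ray(n,u,v):
    c=cam[n];return np.array(c['xyz']),R.from_quat(c['orientation']).apply([(u-c['cx'])/c['fx'],(v-c['cy'])/c['fy'],1])
def atz(n,u,v,z):
    o,d=ray(n,u,v);return o+d*(z-o[2])/d[2]
E
cat > fit.py <<'E'
from h import *
from scipy.optimize import least_squares
T=[((-39,45,64),(187,320)),((29,45,64),(207,116)),((-39,-45,64),(460,345)),((-39,-104,10),(625,372)),((39,-104,10),(640,150)),((-39,-60,50),(500,356)),((-39,-100,50),(617,363)),((11,-100,50),(630,220)),((-91,0,44),(308,493)),((8,24,186),(235,150)),((8,-24,186),(392,162)),((-8,-24,186),(392,214)),((-8,24,186),(233,204))]
S=[((-39,50,10),(252,555)),((39,50,10),(78,488)),((-39,45,64),(255,435)),((29,45,64),(103,378)),((-39,-45,64),(358,310)),((-91,0,44),(433,447)),((8,24,186),(165,78))]
def w(p,X):return R.from_euler('z',p[2]).apply(X)+[p[0],p[1],0]
Tm=np.array([a for a,b in T],float);Tp=np.array([(195+(u+.5)/8-.5,150+(v+.5)/8-.5) for a,(u,v) in T])
Sm=np.array([a for a,b in S],float);Sp=np.array([(195+(u+.5)/5.6-.5,160+(v+.5)/5.6-.5) for a,(u,v) in S])
def res(p,parts=False):
    a=proj('top',w(p,Tm))-Tp;b=proj('side',w(p,Sm))-Sp
    return (a,b) if parts else np.r_[a.ravel(),b.ravel()]
for nm,f in(('both',res),('top',lambda p:res(p,True)[0].ravel()),('side',lambda p:res(p,True)[1].ravel())):
    r=least_squares(f,[540,60,0],loss='soft_l1');print(nm,r.x)
    if nm=='both':
        a,b=res(r.x,True);print(a.round(1).tolist());print(b.round(1).tolist())
for n,uv in(('mirror',(122,232)),('stop',(138,158)),('lens',(373,179))):print(n,atz('top',*uv,10))
E
python3 fit.py
```

```text
both [ 6.26632724e+02  5.93119486e+01 -9.58103181e-02]
[[0.1, 1.0], [-0.0, 1.1], [-0.2, 0.7], [0.6, 0.1], [1.1, 0.0], [0.4, 0.1], [0.6, 0.5], [0.5, -0.1], [0.6, 0.4], [0.1, 0.6], [0.4, 0.8], [-0.1, 0.9], [-0.3, 0.4]]
[[-0.8, -0.3], [-1.5, 1.8], [-0.6, -0.7], [-2.1, 1.1], [-0.5, -0.3], [-0.7, -0.4], [-1.7, 1.9]]
top [ 6.28228818e+02  5.97977924e+01 -1.06067543e-01]
side [623.74157375  56.37882728 -18.98699309]
mirror [483.25528585 378.62325374  10.        ]
stop [688.51637385 335.84673994  10.        ]
lens [ 622.84489307 -318.37838579   10.        ]
```

play_rows([
  {"wz":6.26},
  {"wz":6.26},
  {"wz":6.26},
  {"wz":6.26},
  {"wz":6.26},
  {},
  {},
], force=40)

```text
invalid input at $.increments[0]: expected keys wx, wy, wz, dx, dy, dz, fingers
```

```bash
cat >> h.py <<'E'
H=[627.4,59.5,-0.10]
def hw(X,H=H): return R.from_euler('z',H[2]).apply(X)+[H[0],H[1],0]
def delta(pos,yaw=None,s=None):
    from cell import observe
    s=s or observe();r=R.from_quat(s['ee_rot'])
    print('t',round(s['time'],2),'pos',s['position'].round(1),'x',r.as_matrix()[:,0].round(3),'z',r.as_matrix()[:,2].round(3),'w',round(s['width'],1),'F',s['wrist_force'].round(1))
    print('tool delta',r.inv().apply(np.array(pos)-s['position']).round(1))
    if yaw is not None:
        rt=R.from_matrix(np.array([[np.cos(yaw),np.sin(yaw),0],[np.sin(yaw),-np.cos(yaw),0],[0,0,-1.]]).T)
        rt=R.from_matrix(np.c_[[np.cos(yaw),np.sin(yaw),0],[np.sin(yaw),-np.cos(yaw),0],[0,0,-1.]])
        print('turn deg',np.degrees((r.inv()*rt).as_rotvec()).round(2))
E
python3 - <<'E'
from h import *
p=hw([-68,0,0]);p[2]=150;print(p)
delta(p,-np.pi/2-.1)
E
```

```text
[559.73971676  66.28867233 150.        ]
t 0.1 pos [ 269.9 -563.3  213.4] x [ 0.432 -0.902 -0.001] z [-0.     0.001 -1.   ] w 90.9 F [-0.4  0.4 -0. ]
tool delta [-442.5 -533.4   63.9]
turn deg [1.000e-02 6.000e-02 3.133e+01]
```

play_rows([
  {"wx":0,"wy":0,"wz":6.26,"dx":0,"dy":0,"dz":0,"fingers":0},
  {"wx":0,"wy":0,"wz":6.26,"dx":0,"dy":0,"dz":0,"fingers":0},
  {"wx":0,"wy":0,"wz":6.26,"dx":0,"dy":0,"dz":0,"fingers":0},
  {"wx":0,"wy":0,"wz":6.26,"dx":0,"dy":0,"dz":0,"fingers":0},
  {"wx":0,"wy":0,"wz":6.26,"dx":0,"dy":0,"dz":0,"fingers":0},
  {"wx":0,"wy":0,"wz":0,"dx":-15,"dy":-5,"dz":0,"fingers":0},
  {"wx":0,"wy":0,"wz":0,"dx":-30,"dy":-10,"dz":0,"fingers":0},
  {"wx":0,"wy":0,"wz":0,"dx":-36,"dy":-12.5,"dz":0,"fingers":0},
  {"wx":0,"wy":0,"wz":0,"dx":-36,"dy":-12.5,"dz":0,"fingers":0},
  {"wx":0,"wy":0,"wz":0,"dx":-36,"dy":-12.5,"dz":0,"fingers":0},
], force=40)

```text
time: 0.93
position: [337.6, -414.9, 213.6]
ee_rot: [-0.671, 0.742, 0.0, 0.0]
wrist_force: [0.3, -0.1, 0.6]
width: 91.3
```

play_rows([
  {"wx":0,"wy":0,"wz":0,"dx":-36,"dy":-12.5,"dz":0,"fingers":0},
  {"wx":0,"wy":0,"wz":0,"dx":-36,"dy":-12.5,"dz":0,"fingers":0},
  {"wx":0,"wy":0,"wz":0,"dx":-36,"dy":-12.5,"dz":0,"fingers":0},
  {"wx":0,"wy":0,"wz":0,"dx":-36,"dy":-12.5,"dz":0,"fingers":0},
  {"wx":0,"wy":0,"wz":0,"dx":-36,"dy":-12.5,"dz":0,"fingers":0},
  {"wx":0,"wy":0,"wz":0,"dx":-36,"dy":-12.5,"dz":0,"fingers":0},
  {"wx":0,"wy":0,"wz":0,"dx":-36,"dy":-12.5,"dz":0,"fingers":0},
  {"wx":0,"wy":0,"wz":0,"dx":-36,"dy":-12.5,"dz":0,"fingers":0},
  {"wx":0,"wy":0,"wz":0,"dx":-36,"dy":-12.5,"dz":0,"fingers":0},
  {"wx":0,"wy":0,"wz":0,"dx":-36,"dy":-12.5,"dz":0,"fingers":0},
])

```text
time: 1.77
position: [497.9, -68.9, 213.8]
ee_rot: [-0.671, 0.741, 0.0, -0.0]
wrist_force: [0.8, 0.1, 0.0]
width: 91.2
```

Run:
```python
from h import *
p=hw([-68,0,0]);p[2]=150
delta(p,-np.pi/2-.1)
```

```text
t 1.77 pos [497.9 -68.9 213.8] x [-0.099 -0.995 -0.   ] z [-0.  0. -1.] w 91.2 F [0.8 0.1 0. ]
tool delta [-140.6  -48.1   63.8]
turn deg [0.01 0.   0.03]
```

play_rows([
  {"wx":0,"wy":0,"wz":0,"dx":-30,"dy":-10,"dz":13,"fingers":0},
  {"wx":0,"wy":0,"wz":0,"dx":-30,"dy":-10,"dz":13,"fingers":0},
  {"wx":0,"wy":0,"wz":0,"dx":-30,"dy":-10,"dz":13,"fingers":0},
  {"wx":0,"wy":0,"wz":0,"dx":-25,"dy":-9,"dz":13,"fingers":0},
  {"wx":0,"wy":0,"wz":0,"dx":-10,"dy":-4,"dz":8,"fingers":0},
  {"wx":0,"wy":0,"wz":0,"dx":0,"dy":0,"dz":0,"fingers":0},
  {"wx":0,"wy":0,"wz":0,"dx":0,"dy":0,"dz":0,"fingers":0},
])

```text
time: 2.35
position: [552.4, 49.3, 153.5]
ee_rot: [-0.671, 0.741, 0.0, -0.001]
wrist_force: [-0.0, -0.1, 0.0]
width: 91.4
```

Run:
```python
from h import *
from cell import *
import cv2
p=hw([-68,0,0]);p[2]=150
delta(p,-np.pi/2-.1)
for n,(r0,r1,c0,c1) in dict(top=(130,230,175,305),side=(120,270,180,320)).items():
    a=grab_frame(n)['color'][:,:,::-1]
    cv2.imwrite(f'pics/{n}1.png',cv2.resize(a[r0:r1,c0:c1],None,fx=5 if n=='side' else 6,fy=5 if n=='side' else 6,interpolation=cv2.INTER_CUBIC))
    print(n,proj(n,observe()['position']))
```

```text
t 2.35 pos [552.4  49.3 153.5] x [-0.098 -0.995  0.   ] z [-0.001 -0.    -1.   ] w 91.4 F [-0.  -0.1  0. ]
tool delta [-17.7  -5.7   3.5]
turn deg [ 0.08 -0.02  0.09]
top [[238.99215549 204.33133651]]
side [[267.57418465 188.31101585]]
```

View pics/top1.png

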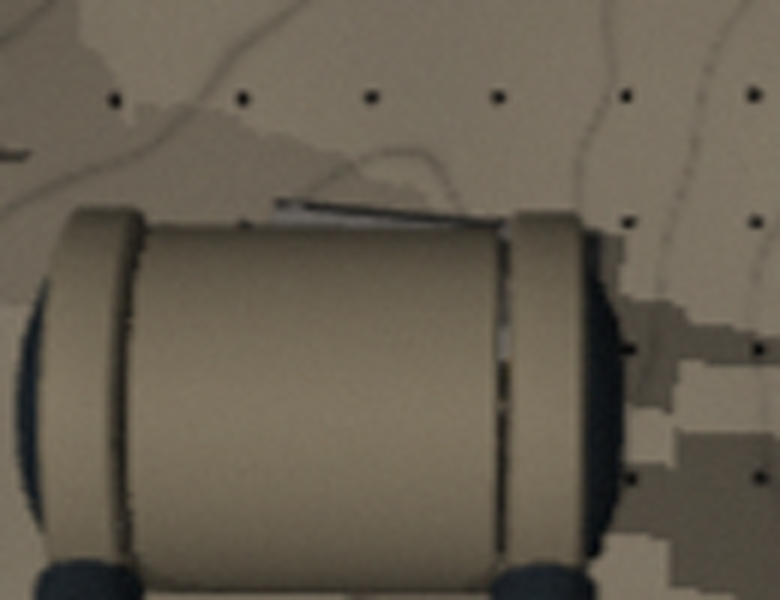

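View pics/side1.png

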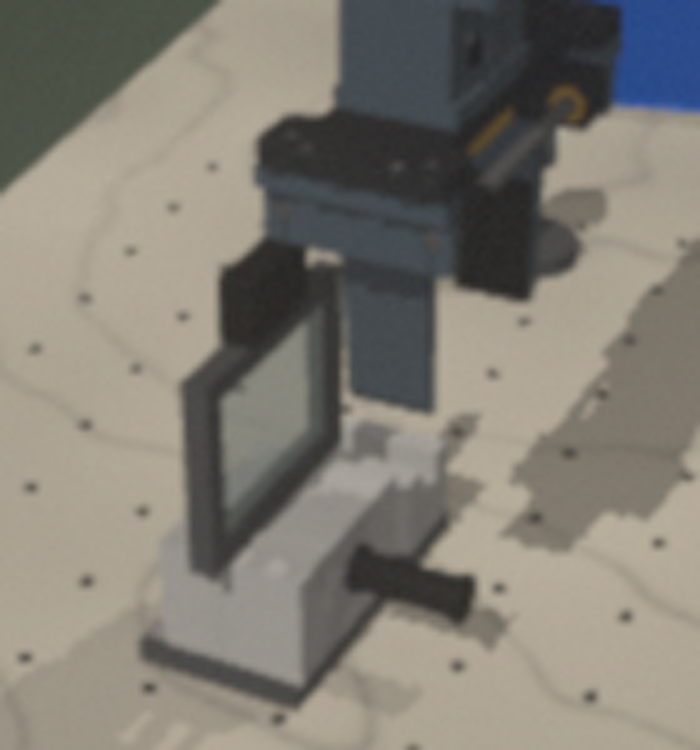

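Run:
```python
from h import *
from cell import *
s=observe();M=R.from_quat(s['ee_rot']).as_matrix();p=s['position']
for w in(59,):
  for h in(16,-16):
    q=proj('side',p-M[:,0]*w+M[:,1]*h)[0];print(w,h,(q-[180,120]+.5)*5)
```

```text
59 16 [415.02190947 423.18866042]
59 -16 [340.53820567 403.95036033]
```

```bash
sed -i 's/^H=.*/H=[628.2,59.9,-0.105]/' h.py
python3 - <<'E'
from h import *
p=hw([-68,0,0]);p[2]=80;print(p)
delta(p,-np.pi/2-.105)
E
```

```text
[560.57450573  67.02688748  80.        ]
t 2.45 pos [552.6  48.3 154.4] x [-0.1   -0.995  0.   ] z [ 0. -0. -1.] w 91.1 F [ 0.1 -0.3  0.1]
tool delta [-19.4  -6.   74.4]
turn deg [-0.01 -0.01  0.28]
```

play_rows([
  {"wx":0,"wy":0,"wz":0.3,"dx":-6.5,"dy":-2,"dz":0,"fingers":0},
  {"wx":0,"wy":0,"wz":0,"dx":-6.5,"dy":-2,"dz":12,"fingers":0},
  {"wx":0,"wy":0,"wz":0,"dx":-6.5,"dy":-2,"dz":20,"fingers":0},
  {"wx":0,"wy":0,"wz":0,"dx":0,"dy":0,"dz":20,"fingers":0},
  {"wx":0,"wy":0,"wz":0,"dx":0,"dy":0,"dz":15,"fingers":0},
  {"wx":0,"wy":0,"wz":0,"dx":0,"dy":0,"dz":7,"fingers":0},
  {"wx":0,"wy":0,"wz":0,"dx":0,"dy":0,"dz":0,"fingers":0},
  {"wx":0,"wy":0,"wz":0,"dx":0,"dy":0,"dz":0,"fingers":0},
])

```text
time: 3.12
position: [561.0, 68.0, 80.0]
ee_rot: [-0.669, 0.743, 0.0, -0.0]
wrist_force: [0.2, 0.2, 0.0]
width: 91.3
```

Run:
```python
from h import *
p=hw([-68,0,0]);p[2]=25
delta(p,-np.pi/2-.105)
```

```text
t 3.12 pos [561.  68.  80.] x [-0.105 -0.994 -0.   ] z [-0.  0. -1.] w 91.3 F [0.2 0.2 0. ]
tool delta [ 1.   0.3 55. ]
turn deg [ 0.  0. -0.]
```

play_rows([
  {"wx":0,"wy":0,"wz":0,"dx":0.5,"dy":0,"dz":10,"fingers":0},
  {"wx":0,"wy":0,"wz":0,"dx":0,"dy":0,"dz":15,"fingers":0},
  {"wx":0,"wy":0,"wz":0,"dx":0,"dy":0,"dz":15,"fingers":0},
  {"wx":0,"wy":0,"wz":0,"dx":0,"dy":0,"dz":10,"fingers":0},
  {"wx":0,"wy":0,"wz":0,"dx":0,"dy":0,"dz":5,"fingers":0},
  {"wx":0,"wy":0,"wz":0,"dx":0,"dy":0,"dz":0,"fingers":0},
])

```text
time: 3.62
position: [560.4, 67.5, 24.2]
ee_rot: [-0.669, 0.743, 0.0, -0.0]
wrist_force: [-1.0, -0.1, 0.3]
width: 91.1
```

Run:
```python
from h import *
from cell import *
import cv2
p=hw([-68,0,0]);p[2]=25
delta(p,-np.pi/2-.105)
for n,(r0,r1,c0,c1) in dict(side=(160,280,200,320)).items():
    a=grab_frame(n)['color'][:,:,::-1]
    cv2.imwrite(f'pics/{n}2.png',cv2.resize(a[r0:r1,c0:c1],None,fx=5,fy=5,interpolation=cv2.INTER_CUBIC))
```

```text
t 3.62 pos [560.4  67.5  24.2] x [-0.105 -0.995  0.   ] z [-0.001 -0.    -1.   ] w 91.1 F [-1.  -0.1  0.3]
tool delta [ 0.5 -0.2 -0.8]
turn deg [ 0.06 -0.01  0.01]
```

View pics/side2.png

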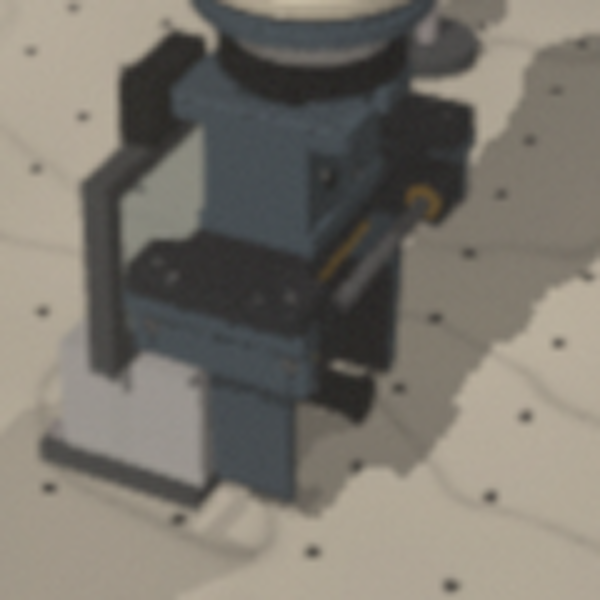

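play_rows([
  {"wx":0,"wy":0,"wz":0,"dx":0,"dy":0,"dz":0,"fingers":1},
  {"wx":0,"wy":0,"wz":0,"dx":0,"dy":0,"dz":0,"fingers":1},
  {"wx":0,"wy":0,"wz":0,"dx":0,"dy":0,"dz":0,"fingers":1},
  {"wx":0,"wy":0,"wz":0,"dx":0,"dy":0,"dz":0,"fingers":1},
  {"wx":0,"wy":0,"wz":0,"dx":0,"dy":0,"dz":0,"fingers":1},
  {"wx":0,"wy":0,"wz":0,"dx":0,"dy":0,"dz":0,"fingers":1},
  {"wx":0,"wy":0,"wz":0,"dx":0,"dy":0,"dz":0,"fingers":1},
  {"wx":0,"wy":0,"wz":0,"dx":0,"dy":0,"dz":0,"fingers":1},
], force=6)

```text
time: 4.33
position: [560.8, 67.6, 24.9]
ee_rot: [-0.669, 0.743, -0.0, 0.0]
wrist_force: [-0.3, -0.3, 0.3]
width: 40.7
```

play_rows([
  {"wx":0,"wy":0,"wz":0,"dx":0,"dy":0,"dz":0,"fingers":1},
  {"wx":0,"wy":0,"wz":0,"dx":0,"dy":0,"dz":0,"fingers":1},
  {"wx":0,"wy":0,"wz":0,"dx":0,"dy":0,"dz":0,"fingers":1},
  {"wx":0,"wy":0,"wz":0,"dx":0,"dy":0,"dz":0,"fingers":1},
  {"wx":0,"wy":0,"wz":0,"dx":0,"dy":0,"dz":0,"fingers":1},
  {"wx":0,"wy":0,"wz":0,"dx":0,"dy":0,"dz":0,"fingers":1},
], force=6)

```text
time: 4.83
position: [560.8, 67.5, 24.9]
ee_rot: [-0.669, 0.743, -0.0, -0.0]
wrist_force: [0.1, -2.4, -0.1]
width: 17.8
```

play_rows([
  {"wx":0,"wy":0,"wz":0,"dx":0.5,"dy":0,"dz":0,"fingers":1},
  {"wx":0,"wy":0,"wz":0,"dx":0,"dy":0,"dz":0,"fingers":1},
  {"wx":0,"wy":0,"wz":0,"dx":0,"dy":0,"dz":0,"fingers":1},
  {"wx":0,"wy":0,"wz":0,"dx":0,"dy":3,"dz":0,"fingers":1},
  {"wx":0,"wy":0,"wz":0,"dx":0,"dy":4,"dz":0,"fingers":1},
  {"wx":0,"wy":0,"wz":0,"dx":0,"dy":5,"dz":0,"fingers":1},
], force=40)

```text
time: 5.33
position: [548.4, 68.4, 24.9]
ee_rot: [-0.669, 0.743, -0.0, 0.0]
wrist_force: [0.6, -0.0, -0.1]
width: 16.9
```

play_rows([
  {"wx":0,"wy":0,"wz":0,"dx":0,"dy":8,"dz":0,"fingers":1},
  {"wx":0,"wy":0,"wz":0,"dx":0,"dy":10,"dz":0,"fingers":1},
  {"wx":0,"wy":0,"wz":0,"dx":0,"dy":12,"dz":0,"fingers":1},
  {"wx":0,"wy":0,"wz":0,"dx":0,"dy":12,"dz":0,"fingers":1},
  {"wx":0,"wy":0,"wz":0,"dx":0,"dy":12,"dz":0,"fingers":1},
  {"wx":0,"wy":0,"wz":0,"dx":0,"dy":10,"dz":0,"fingers":1},
  {"wx":0,"wy":0,"wz":0,"dx":0,"dy":6,"dz":0,"fingers":1},
  {"wx":0,"wy":0,"wz":0,"dx":0,"dy":0,"dz":0,"fingers":1},
  {"wx":0,"wy":0,"wz":0,"dx":0,"dy":0,"dz":0,"fingers":1},
])

```text
time: 6.08
position: [479.2, 75.7, 25.0]
ee_rot: [-0.669, 0.743, -0.0, 0.0]
wrist_force: [1.4, 0.5, -0.2]
width: 17.5
```

```bash
cat > look.py <<'E'
from h import *
from cell import *
import cv2,sys
k=sys.argv[1]
for n,(r0,r1,c0,c1),f in (('side',(130,280,180,330),5),('top',(130,230,175,305),6)):
    a=grab_frame(n)['color'][:,:,::-1]
    cv2.imwrite(f'pics/{n}{k}.png',cv2.resize(a[r0:r1,c0:c1],None,fx=f,fy=f,interpolation=cv2.INTER_CUBIC)[:600] if n=='top' else cv2.resize(a[r0:r1,c0:c1],None,fx=4,fy=4,interpolation=cv2.INTER_CUBIC))
E
python3 look.py 3
python3 - <<'E'
from h import *
delta([0,0,0],-np.pi/2-.105)
from cell import *
r=R.from_euler('z',-H[2]);print(r.apply(observe()['position']-[H[0],H[1],0]))
E
```

```text
t 6.18 pos [479.9  75.6  25. ] x [-0.105 -0.995 -0.   ] z [ 0.001  0.    -1.   ] w 17.0 F [ 0.  -0.2 -0.6]
tool delta [125.4 469.4  24.6]
turn deg [-0.05  0.01  0.01]
[-1.49102557e+02  9.32939324e-02  2.49960045e+01]
```

View pics/side3.png

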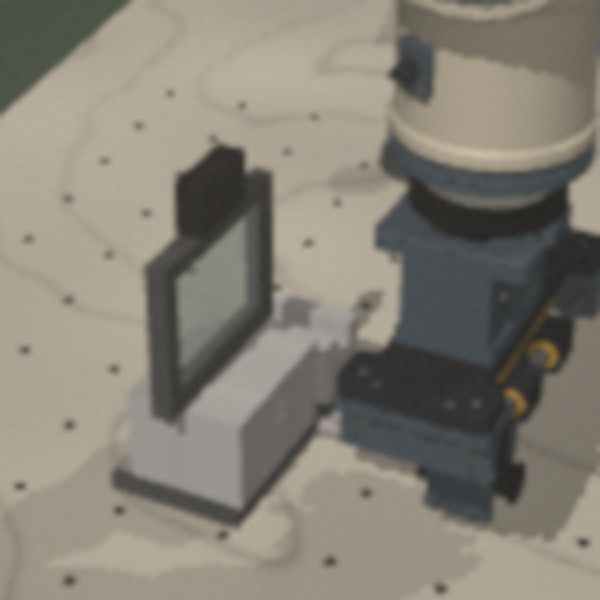

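View pics/top3.png

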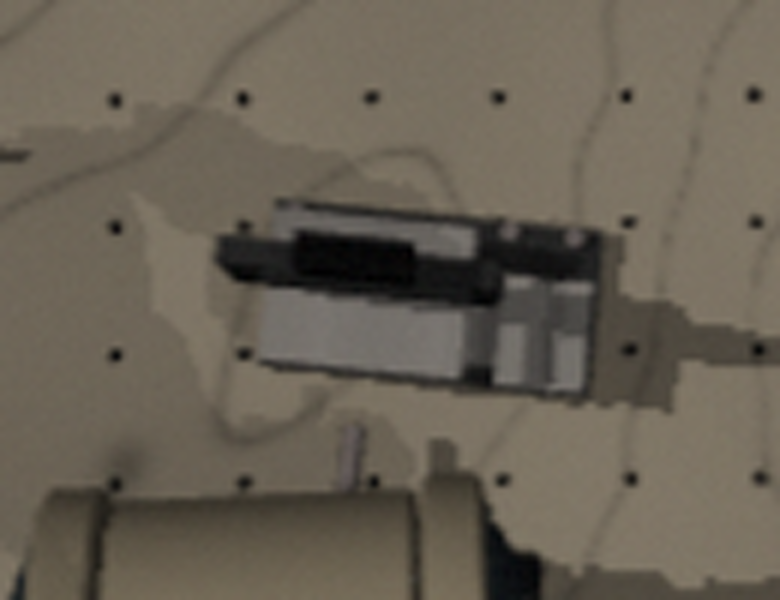

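Run:
```python
from h import *
r=R.from_euler('z',-H[2])
def hz(u,v,z):return r.apply(atz('top',175+(u+.5)/6-.5,130+(v+.5)/6-.5,z)-[H[0],H[1],0]).round(1)
print('tip',hz(352,424,44),hz(345,488,44))
for u,v in((524,325),(556,328),(524,375),(552,382),(497,372),(585,393)):print(hz(u,v,50))
print('bore face left/right front top',hz(262,362,64),hz(462,378,64))
```

```text
tip [-62.2   2.4  44. ] [-91.1   2.7  44. ]
[-10.9 -70.4  50. ]
[-10.9 -84.8  50. ]
[-33.3 -72.5  50. ]
[-35.2 -85.3  50. ]
[-33.1 -60.4  50. ]
[ -38.7 -100.5   50. ]
bore face left/right front top [-39.2  43.6  64. ] [-37.9 -45.3  64. ]
```

play_rows([
  {"wx":0,"wy":0,"wz":0,"dx":0,"dy":0,"dz":-10,"fingers":1},
  {"wx":0,"wy":0,"wz":0,"dx":5,"dy":0,"dz":-10,"fingers":1},
  {"wx":0,"wy":0,"wz":0,"dx":15,"dy":0,"dz":-10,"fingers":1},
  {"wx":0,"wy":0,"wz":0,"dx":20,"dy":0,"dz":0,"fingers":1},
  {"wx":0,"wy":0,"wz":0,"dx":20,"dy":0,"dz":0,"fingers":1},
  {"wx":0,"wy":0,"wz":0,"dx":15,"dy":0,"dz":0,"fingers":1},
  {"wx":0,"wy":0,"wz":0,"dx":5,"dy":0,"dz":0,"fingers":1},
  {"wx":0,"wy":0,"wz":0,"dx":0,"dy":0,"dz":0,"fingers":1},
  {"wx":0,"wy":0,"wz":0,"dx":0,"dy":0,"dz":0,"fingers":1},
])

```text
time: 6.93
position: [471.1, -3.9, 55.1]
ee_rot: [-0.669, 0.743, -0.0, 0.0]
wrist_force: [-0.8, 0.2, -2.1]
width: 17.3
```

```bash
python3 look.py 4
python3 - <<'E'
from h import *
p=hw([-73,-80,0]);p[2]=55;delta(p,-np.pi/2-.105)
E
```

```text
t 7.03 pos [471.   -3.3  55. ] x [-0.104 -0.995 -0.   ] z [ 0.  0. -1.] w 17.2 F [ 0.2 -0.4 -0.9]
tool delta [  0.7 -76.7   0. ]
turn deg [-0.01  0.01  0.04]
```

View pics/side4.png

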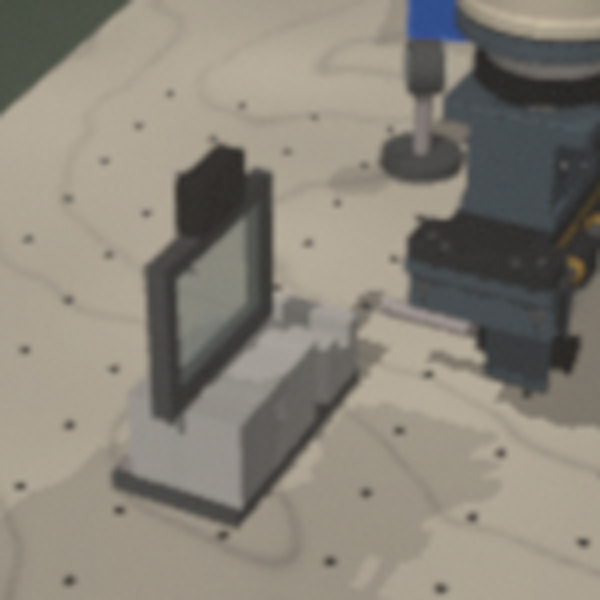

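View pics/top4.png

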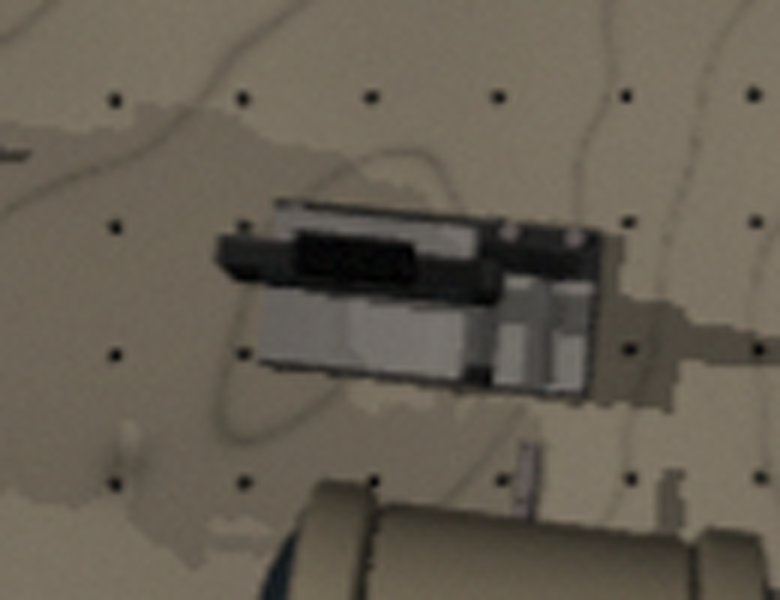

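play_rows([
  {"wx":0,"wy":0,"wz":0,"dx":0.5,"dy":-8,"dz":0,"fingers":1},
  {"wx":0,"wy":0,"wz":0,"dx":0,"dy":-16,"dz":0,"fingers":1},
  {"wx":0,"wy":0,"wz":0,"dx":0,"dy":-20,"dz":0,"fingers":1},
  {"wx":0,"wy":0,"wz":0,"dx":0,"dy":-18,"dz":0,"fingers":1},
  {"wx":0,"wy":0,"wz":0,"dx":0,"dy":-10,"dz":0,"fingers":1},
  {"wx":0,"wy":0,"wz":0,"dx":0,"dy":-4.5,"dz":0,"fingers":1},
  {"wx":0,"wy":0,"wz":0,"dx":0,"dy":0,"dz":0,"fingers":1},
  {"wx":0,"wy":0,"wz":0,"dx":0,"dy":0,"dz":0,"fingers":1},
])

```text
time: 7.7
position: [546.0, -12.1, 54.7]
ee_rot: [-0.669, 0.743, 0.0, -0.0]
wrist_force: [-0.3, 0.4, -1.9]
width: 17.2
```

```bash
python3 look.py 5
python3 - <<'E'
from h import *
p=hw([-73,-80,0]);p[2]=22;delta(p,-np.pi/2-.105)
E
```

```text
t 7.8 pos [545.7 -12.2  54.8] x [-0.104 -0.995 -0.   ] z [-0.001  0.    -1.   ] w 17.1 F [ 0.8  0.3 -0.9]
tool delta [-0.3 -1.5 32.8]
turn deg [0.07 0.   0.02]
```

View pics/side5.png

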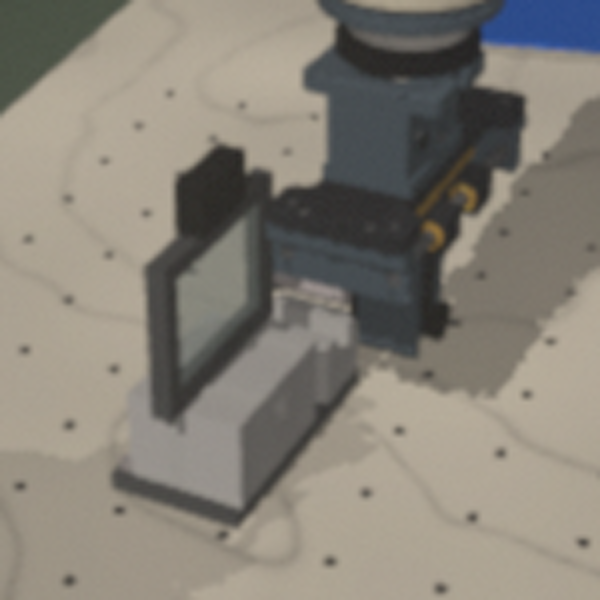

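View pics/top5.png

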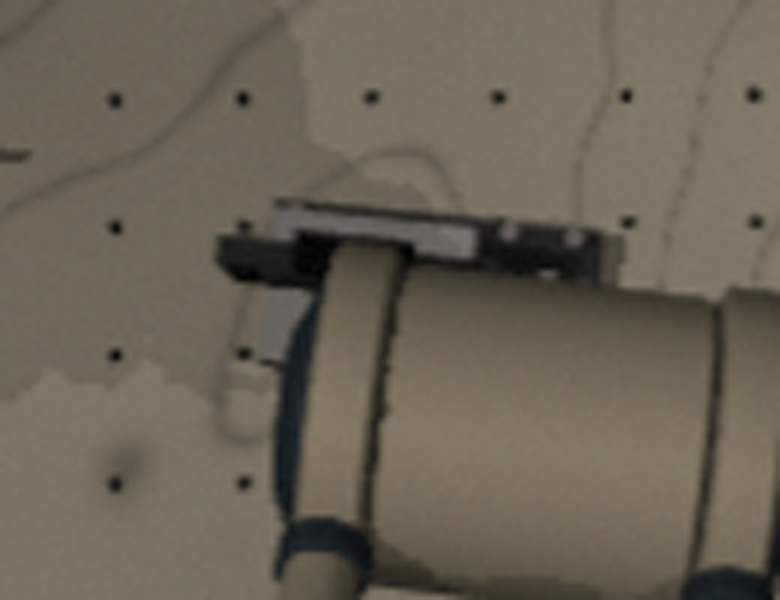

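play_rows([
  {"wx":0,"wy":0,"wz":0,"dx":0,"dy":0,"dz":6,"fingers":1},
  {"wx":0,"wy":0,"wz":0,"dx":0,"dy":0,"dz":8,"fingers":1},
  {"wx":0,"wy":0,"wz":0,"dx":0,"dy":0,"dz":7,"fingers":1},
  {"wx":0,"wy":0,"wz":0,"dx":0,"dy":0,"dz":5,"fingers":1},
  {"wx":0,"wy":0,"wz":0,"dx":0,"dy":0,"dz":3,"fingers":1},
  {"wx":0,"wy":0,"wz":0,"dx":0,"dy":0,"dz":0,"fingers":1},
  {"wx":0,"wy":0,"wz":0,"dx":0,"dy":0,"dz":0,"fingers":1},
])

```text
time: 8.38
position: [546.7, -12.4, 25.7]
ee_rot: [-0.669, 0.743, 0.0, -0.0]
wrist_force: [-0.8, 0.5, -1.4]
width: 17.3
```

play_rows([
  {"wx":0,"wy":0,"wz":0,"dx":0,"dy":0,"dz":1.5,"fingers":1},
  {"wx":0,"wy":0,"wz":0,"dx":0,"dy":0,"dz":1.5,"fingers":1},
  {"wx":0,"wy":0,"wz":0,"dx":0,"dy":0,"dz":0,"fingers":1},
  {"wx":0,"wy":0,"wz":0,"dx":0,"dy":0,"dz":0,"fingers":1},
])

```text
time: 8.72
position: [546.8, -12.4, 23.0]
ee_rot: [-0.669, 0.743, -0.0, 0.0]
wrist_force: [0.3, 0.1, -0.4]
width: 17.4
```

play_rows([
  {"wx":0,"wy":0,"wz":0,"dx":0,"dy":0,"dz":0.5,"fingers":1},
  {"wx":0,"wy":0,"wz":0,"dx":0,"dy":0,"dz":0.5,"fingers":1},
  {"wx":0,"wy":0,"wz":0,"dx":0,"dy":0,"dz":0,"fingers":1},
  {"wx":0,"wy":0,"wz":0,"dx":0,"dy":0,"dz":0,"fingers":1},
])

```text
time: 9.05
position: [546.9, -12.4, 22.0]
ee_rot: [-0.669, 0.743, -0.0, 0.0]
wrist_force: [-0.1, 0.1, 0.3]
width: 17.2
```

play_rows([
  {"wx":0,"wy":0,"wz":0,"dx":0,"dy":0,"dz":0,"fingers":0.78},
  {"wx":0,"wy":0,"wz":0,"dx":0,"dy":0,"dz":0,"fingers":0.75},
  {"wx":0,"wy":0,"wz":0,"dx":0,"dy":0,"dz":0,"fingers":0.7},
  {"wx":0,"wy":0,"wz":0,"dx":0,"dy":0,"dz":0,"fingers":0.6},
  {"wx":0,"wy":0,"wz":0,"dx":0,"dy":0,"dz":0,"fingers":0.5},
  {"wx":0,"wy":0,"wz":0,"dx":0,"dy":0,"dz":0,"fingers":0.5},
  {"wx":0,"wy":0,"wz":0,"dx":0,"dy":0,"dz":0,"fingers":0.5},
  {"wx":0,"wy":0,"wz":0,"dx":0,"dy":0,"dz":0,"fingers":0.5},
])

```text
time: 9.72
position: [546.8, -12.4, 21.9]
ee_rot: [-0.669, 0.743, 0.0, 0.0]
wrist_force: [-0.1, 0.4, -0.5]
width: 45.6
```

```bash
python3 look.py 6
```

```text
(no output)
```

View pics/side6.png

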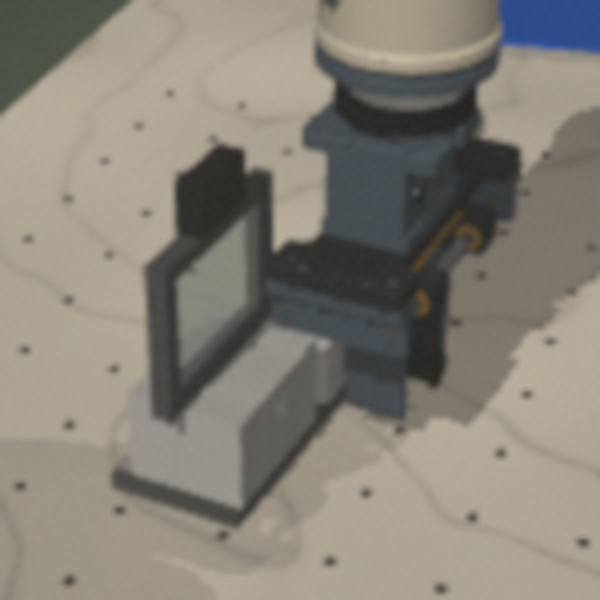

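play_rows([
  {"wx":0,"wy":0,"wz":0,"dx":0,"dy":0,"dz":-8,"fingers":0.5},
  {"wx":0,"wy":0,"wz":0,"dx":0,"dy":0,"dz":-15,"fingers":0.5},
  {"wx":0,"wy":0,"wz":0,"dx":0,"dy":0,"dz":-22,"fingers":0.3},
  {"wx":0,"wy":0,"wz":0,"dx":0,"dy":0,"dz":-28,"fingers":0},
  {"wx":0,"wy":0,"wz":0,"dx":0,"dy":8,"dz":-28,"fingers":0},
  {"wx":0,"wy":0,"wz":0,"dx":0,"dy":20,"dz":-28,"fingers":0},
  {"wx":0,"wy":0,"wz":0,"dx":0,"dy":28,"dz":-28,"fingers":0},
  {"wx":0,"wy":0,"wz":0,"dx":0,"dy":28,"dz":-28,"fingers":0},
  {"wx":0,"wy":0,"wz":0,"dx":0,"dy":28,"dz":-20,"fingers":0},
  {"wx":0,"wy":0,"wz":0,"dx":0,"dy":0,"dz":0,"fingers":0},
])

```text
time: 10.65
position: [432.2, -0.2, 230.7]
ee_rot: [-0.669, 0.743, -0.001, 0.001]
wrist_force: [1.5, 0.2, 0.5]
width: 90.8
```

```bash
python3 look.py 7;python3 - <<'E'
from h import *
delta([0,0,0],-.105)
E
```

```text
t 10.75 pos [435.3  -0.7 228.3] x [-0.105 -0.995  0.   ] z [ 0.003 -0.    -1.   ] w 90.6 F [ 0.9  0.1 -0.4]
tool delta [ 44.8 433.6 227.1]
turn deg [ -0.12  -0.13 -89.98]
```

View pics/side7.png

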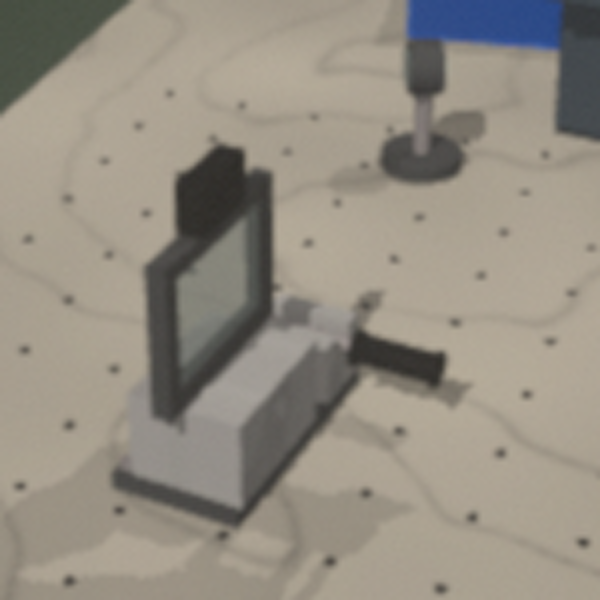

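View pics/top7.png

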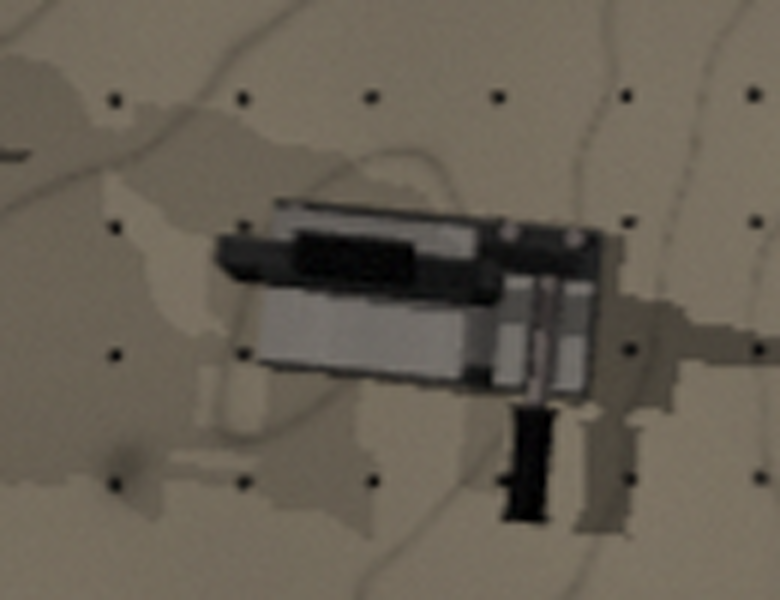

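Run:
```python
from h import *
r=R.from_euler('z',-H[2])
def hz(u,v,z):return r.apply(atz('top',175+(u+.5)/6-.5,130+(v+.5)/6-.5,z)-[H[0],H[1],0]).round(1)
print(hz(535,406,41),hz(525,521,41),hz(546,280,41))
for u,v in((300,233),(417,243),(416,284),(297,272)):print(hz(u,v,186))
```

```text
[-46.3 -78.8  41. ] [-98.2 -79.2  41. ] [ 11.  -78.4  41. ]
[  7.5  22.1 186. ]
[  7.9 -24.8 186. ]
[ -8.5 -25.9 186. ]
[ -8.2  21.7 186. ]
```

play_rows([
  {"wx":0,"wy":0,"wz":-6.92,"dx":0,"dy":0,"dz":-2,"fingers":0},
  {"wx":0,"wy":0,"wz":-6.92,"dx":0,"dy":0,"dz":-2,"fingers":0},
  {"wx":0,"wy":0,"wz":-6.92,"dx":0,"dy":0,"dz":-2,"fingers":0},
  {"wx":0,"wy":0,"wz":-6.92,"dx":0,"dy":0,"dz":-2,"fingers":0},
  {"wx":0,"wy":0,"wz":-6.92,"dx":0,"dy":0,"dz":-2,"fingers":0},
  {"wx":0,"wy":0,"wz":-6.92,"dx":0,"dy":0,"dz":-2,"fingers":0},
  {"wx":0,"wy":0,"wz":-6.92,"dx":0,"dy":0,"dz":-2,"fingers":0},
  {"wx":0,"wy":0,"wz":-6.92,"dx":0,"dy":0,"dz":-2,"fingers":0},
  {"wx":0,"wy":0,"wz":-6.92,"dx":0,"dy":0,"dz":-2,"fingers":0},
  {"wx":0,"wy":0,"wz":-6.92,"dx":0,"dy":0,"dz":-2,"fingers":0},
])

```text
time: 11.58
position: [436.0, -0.8, 246.3]
ee_rot: [0.973, -0.229, -0.001, 0.0]
wrist_force: [-0.1, 0.7, 0.0]
width: 91.3
```

play_rows([
  {"wx":0,"wy":0,"wz":-6.92,"dx":0,"dy":0,"dz":0,"fingers":0},
  {"wx":0,"wy":0,"wz":-6.92,"dx":0,"dy":0,"dz":0,"fingers":0},
  {"wx":0,"wy":0,"wz":-6.92,"dx":0,"dy":0,"dz":0,"fingers":0},
  {"wx":0,"wy":0,"wz":0,"dx":0,"dy":0,"dz":0,"fingers":0},
  {"wx":0,"wy":0,"wz":0,"dx":0,"dy":0,"dz":0,"fingers":0},
])

```text
time: 12.0
position: [435.8, -0.8, 246.4]
ee_rot: [0.999, -0.055, -0.0, -0.0]
wrist_force: [0.1, 0.4, 0.1]
width: 91.4
```

Run:
```python
from h import *
p=hw([0,0,0]);p[2]=230;delta(p,-.105)
```

```text
t 12.0 pos [435.8  -0.8 246.4] x [ 0.994 -0.109 -0.001] z [-0.001  0.    -1.   ] w 91.4 F [0.1 0.4 0.1]
tool delta [184.6 -81.3  16.3]
turn deg [-0.    0.05 -0.25]
```

play_rows([
  {"wx":0,"wy":0,"wz":-0.2,"dx":15,"dy":-7,"dz":0,"fingers":0},
  {"wx":0,"wy":0,"wz":0,"dx":28,"dy":-13,"dz":0,"fingers":0},
  {"wx":0,"wy":0,"wz":0,"dx":32,"dy":-14,"dz":0,"fingers":0},
  {"wx":0,"wy":0,"wz":0,"dx":32,"dy":-14,"dz":0,"fingers":0},
  {"wx":0,"wy":0,"wz":0,"dx":32,"dy":-14,"dz":0,"fingers":0},
  {"wx":0,"wy":0,"wz":0,"dx":25,"dy":-11,"dz":5,"fingers":0},
  {"wx":0,"wy":0,"wz":0,"dx":14,"dy":-6,"dz":6,"fingers":0},
  {"wx":0,"wy":0,"wz":0,"dx":6,"dy":-2,"dz":4,"fingers":0},
  {"wx":0,"wy":0,"wz":0,"dx":0,"dy":0,"dz":0,"fingers":0},
  {"wx":0,"wy":0,"wz":0,"dx":0,"dy":0,"dz":0,"fingers":0},
])

```text
time: 12.83
position: [626.0, 60.9, 231.4]
ee_rot: [0.999, -0.052, -0.001, 0.0]
wrist_force: [-0.9, -0.3, 0.5]
width: 91.2
```

```bash
python3 look.py 8
python3 - <<'E'
from h import *
p=hw([0,0,0]);p[2]=154;delta(p,-.105)
E
```

```text
t 12.93 pos [625.9  60.7 232.3] x [ 0.995 -0.103 -0.   ] z [-0. -0. -1.] w 91.0 F [-0.5 -0.5  0.7]
tool delta [ 2.4  0.6 78.3]
turn deg [0.   0.01 0.09]
```

View pics/side8.png

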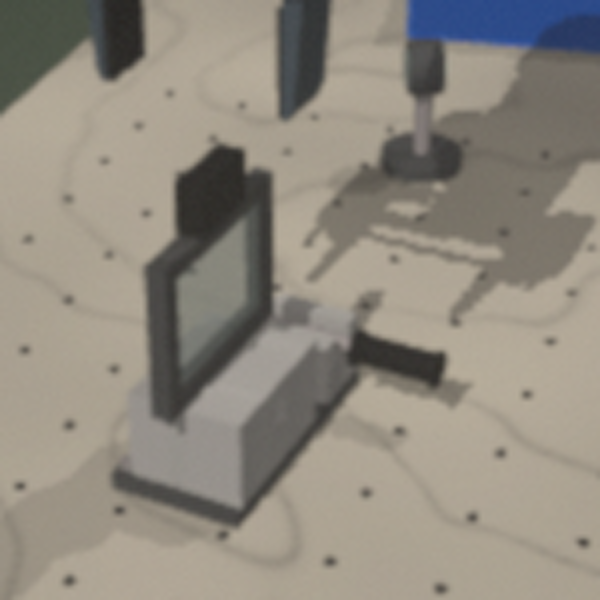

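play_rows([
  {"wx":0,"wy":0,"wz":0,"dx":2,"dy":0.5,"dz":10,"fingers":0},
  {"wx":0,"wy":0,"wz":0,"dx":0,"dy":0,"dz":18,"fingers":0},
  {"wx":0,"wy":0,"wz":0,"dx":0,"dy":0,"dz":20,"fingers":0},
  {"wx":0,"wy":0,"wz":0,"dx":0,"dy":0,"dz":16,"fingers":0},
  {"wx":0,"wy":0,"wz":0,"dx":0,"dy":0,"dz":9,"fingers":0},
  {"wx":0,"wy":0,"wz":0,"dx":0,"dy":0,"dz":5,"fingers":0},
  {"wx":0,"wy":0,"wz":0,"dx":0,"dy":0,"dz":0,"fingers":0},
  {"wx":0,"wy":0,"wz":0,"dx":0,"dy":0,"dz":0,"fingers":0},
])

```text
time: 13.6
position: [628.9, 60.3, 154.5]
ee_rot: [0.999, -0.051, 0.0, -0.0]
wrist_force: [1.3, 1.0, -0.2]
width: 91.2
```

```bash
python3 look.py 9
python3 - <<'E'
from h import *
p=hw([0,0,0]);p[2]=154;delta(p,-.105)
E
```

```text
t 13.7 pos [629.2  60.4 154.9] x [ 0.995 -0.102  0.002] z [ 0.002  0.    -1.   ] w 91.5 F [-0.2  0.   0.8]
tool delta [-1.   0.6  0.9]
turn deg [-0.01 -0.09  0.17]
```

View pics/side9.png

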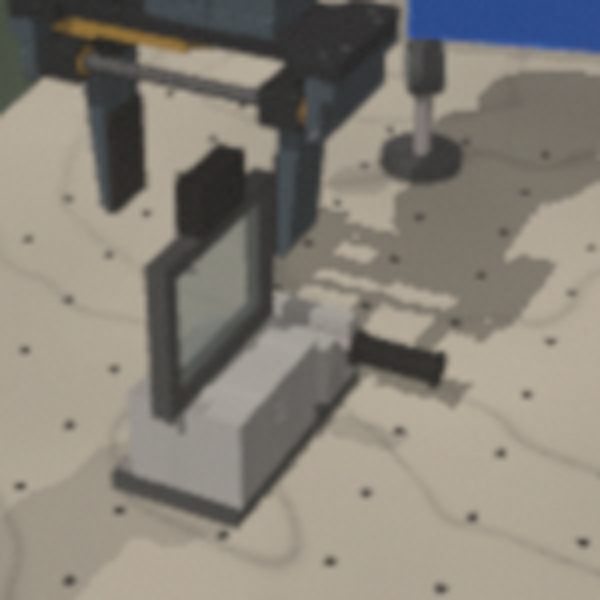

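Run:
```python
from h import *
from cell import *
s=observe();M=R.from_quat(s['ee_rot']).as_matrix();p=s['position']
f=lambda q:((proj('side',q)[0]-[180,130]+.5)*4).round(0)
for w in(45.5,59,-45.5,-59):
  for h in(16,-16): print(w,h,f(p+M[:,0]*w+M[:,1]*h))
for x in(8,-8):
  for y in(24,-24):
    for z in (156,186): print('blk',x,y,z,f(hw([x,y,z])))
```

```text
45.5 16 [144. 187.]
45.5 -16 [113. 214.]
59 16 [122. 182.]
59 -16 [ 90. 208.]
-45.5 16 [297. 225.]
-45.5 -16 [269. 254.]
-59 16 [321. 231.]
-59 -16 [293. 260.]
blk 8 24 156 [170. 235.]
blk 8 24 186 [168. 184.]
blk 8 -24 156 [215. 194.]
blk 8 -24 186 [214. 144.]
blk -8 24 156 [198. 242.]
blk -8 24 186 [196. 190.]
blk -8 -24 156 [242. 201.]
blk -8 -24 186 [241. 150.]
```

play_rows([
  {"wx":0,"wy":0,"wz":0,"dx":-0.5,"dy":0,"dz":0.5,"fingers":1},
  {"wx":0,"wy":0,"wz":0,"dx":0,"dy":0,"dz":0,"fingers":1},
  {"wx":0,"wy":0,"wz":0,"dx":0,"dy":0,"dz":0,"fingers":1},
  {"wx":0,"wy":0,"wz":0,"dx":0,"dy":0,"dz":0,"fingers":1},
  {"wx":0,"wy":0,"wz":0,"dx":0,"dy":0,"dz":0,"fingers":1},
  {"wx":0,"wy":0,"wz":0,"dx":0,"dy":0,"dz":0,"fingers":1},
  {"wx":0,"wy":0,"wz":0,"dx":0,"dy":0,"dz":0,"fingers":1},
  {"wx":0,"wy":0,"wz":0,"dx":0,"dy":0,"dz":0,"fingers":1},
  {"wx":0,"wy":0,"wz":0,"dx":0,"dy":0,"dz":0,"fingers":1},
  {"wx":0,"wy":0,"wz":0,"dx":0,"dy":0,"dz":0,"fingers":1},
], force=6)

```text
time: 14.53
position: [628.2, 60.5, 153.4]
ee_rot: [0.999, -0.051, -0.0, -0.0]
wrist_force: [-0.6, 0.1, 0.6]
width: 27.3
```

play_rows([
  {"wx":0,"wy":0,"wz":0,"dx":0,"dy":0,"dz":0,"fingers":1},
  {"wx":0,"wy":0,"wz":0,"dx":0,"dy":0,"dz":0,"fingers":1},
  {"wx":0,"wy":0,"wz":0,"dx":0,"dy":0,"dz":0,"fingers":1},
  {"wx":0,"wy":0,"wz":0,"dx":0,"dy":0,"dz":0,"fingers":1},
  {"wx":0,"wy":0,"wz":0,"dx":0,"dy":0,"dz":0,"fingers":1},
])

```text
time: 14.95
position: [628.2, 60.5, 153.4]
ee_rot: [0.999, -0.051, 0.0, -0.0]
wrist_force: [0.0, -0.0, -0.2]
width: 15.9
```

Run:
```python
from h import *
from cell import *
delta([0,0,0]);print(observe()['torque'])
```

```text
t 14.95 pos [628.2  60.5 153.4] x [ 0.995 -0.102  0.   ] z [ 0.  0. -1.] w 15.9 F [ 0.  -0.  -0.2]
tool delta [-618.8  124.1  153.4]
[ 0.00890069 -0.03804954 -0.04445655]
```

Width 15.9 mm matches the 16 mm block with no side force. I'll grip firmly and lift.

play_rows([
  {"wx":0,"wy":0,"wz":0,"dx":0,"dy":0,"dz":0,"fingers":1},
  {"wx":0,"wy":0,"wz":0,"dx":0,"dy":0,"dz":0,"fingers":1},
  {"wx":0,"wy":0,"wz":0,"dx":0,"dy":0,"dz":0,"fingers":1},
  {"wx":0,"wy":0,"wz":0,"dx":0,"dy":0,"dz":-2,"fingers":1},
  {"wx":0,"wy":0,"wz":0,"dx":0,"dy":0,"dz":-4,"fingers":1},
  {"wx":0,"wy":0,"wz":0,"dx":0,"dy":0,"dz":-4,"fingers":1},
  {"wx":0,"wy":0,"wz":0,"dx":0,"dy":0,"dz":0,"fingers":1},
], force=50)

```text
time: 15.53
position: [628.6, 60.4, 164.4]
ee_rot: [0.999, -0.051, 0.001, -0.0]
wrist_force: [0.6, -0.3, -3.1]
width: 15.7
```

play_rows([
  {"wx":0,"wy":0,"wz":0,"dx":0,"dy":0,"dz":-6,"fingers":1},
  {"wx":0,"wy":0,"wz":0,"dx":0,"dy":0,"dz":-9,"fingers":1},
  {"wx":0,"wy":0,"wz":0,"dx":0,"dy":0,"dz":-12,"fingers":1},
  {"wx":0,"wy":0,"wz":0,"dx":0,"dy":0,"dz":-15,"fingers":1},
  {"wx":0,"wy":0,"wz":0,"dx":0,"dy":0,"dz":-18,"fingers":1},
  {"wx":0,"wy":0,"wz":0,"dx":0,"dy":0,"dz":-20,"fingers":1},
  {"wx":0,"wy":0,"wz":0,"dx":0,"dy":0,"dz":-20,"fingers":1},
  {"wx":0,"wy":0,"wz":0,"dx":0,"dy":0,"dz":-20,"fingers":1},
  {"wx":0,"wy":0,"wz":0,"dx":0,"dy":0,"dz":-12,"fingers":1},
  {"wx":0,"wy":0,"wz":0,"dx":0,"dy":0,"dz":-6,"fingers":1},
])

```text
time: 16.37
position: [628.8, 60.5, 304.3]
ee_rot: [0.999, -0.051, 0.002, -0.0]
wrist_force: [-0.1, -0.1, -3.2]
width: 15.3
```

```bash
python3 look.py 10
python3 - <<'E'
from h import *
from cell import *
delta([0,0,0],-.105);print(observe()['joints'])
E
```

```text
t 16.47 pos [628.6  60.4 302.8] x [ 0.995 -0.102  0.002] z [ 0.002  0.    -1.   ] w 15.5 F [ 0.3  0.4 -3.7]
tool delta [-619.8  124.2  301.4]
turn deg [-0.01 -0.12  0.17]
[1.34621851e-03 4.35614231e-01 1.19920768e+00 7.22959187e-06
 1.50466853e+00 1.03319659e-01]
```

View pics/side10.png

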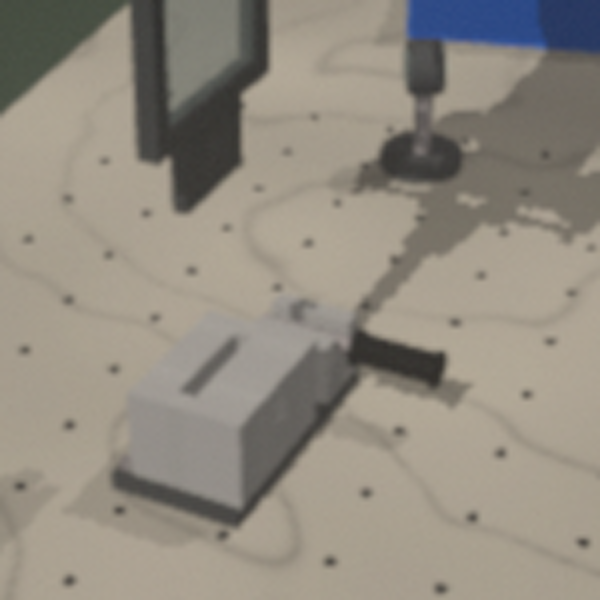

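play_rows([
  {"wx":0,"wy":1.5,"wz":0,"dx":0,"dy":0,"dz":0,"fingers":1},
  {"wx":0,"wy":2.5,"wz":0,"dx":0,"dy":0,"dz":0,"fingers":1},
  {"wx":0,"wy":3,"wz":0,"dx":0,"dy":0,"dz":0,"fingers":1},
  {"wx":0,"wy":3,"wz":0,"dx":0,"dy":0,"dz":0,"fingers":1},
  {"wx":0,"wy":3,"wz":0,"dx":0,"dy":0,"dz":0,"fingers":1},
  {"wx":0,"wy":3,"wz":0,"dx":0,"dy":0,"dz":0,"fingers":1},
  {"wx":0,"wy":3,"wz":0,"dx":0,"dy":0,"dz":0,"fingers":1},
  {"wx":0,"wy":3,"wz":0,"dx":0,"dy":0,"dz":0,"fingers":1},
  {"wx":0,"wy":3,"wz":0,"dx":0,"dy":0,"dz":0,"fingers":1},
  {"wx":0,"wy":3,"wz":0,"dx":0,"dy":0,"dz":0,"fingers":1},
])

```text
time: 17.3
position: [627.3, 60.5, 300.3]
ee_rot: [0.969, -0.049, 0.242, 0.012]
wrist_force: [1.4, 0.3, -3.4]
width: 15.9
```

play_rows([
  {"wx":0,"wy":3,"wz":0,"dx":0,"dy":0,"dz":0,"fingers":1},
  {"wx":0,"wy":3,"wz":0,"dx":0,"dy":0,"dz":0,"fingers":1},
  {"wx":0,"wy":3,"wz":0,"dx":0,"dy":0,"dz":0,"fingers":1},
  {"wx":0,"wy":3,"wz":0,"dx":0,"dy":0,"dz":0,"fingers":1},
  {"wx":0,"wy":2.5,"wz":0,"dx":0,"dy":0,"dz":0,"fingers":1},
  {"wx":0,"wy":1.5,"wz":0,"dx":0,"dy":0,"dz":0,"fingers":1},
  {"wx":0,"wy":0,"wz":0,"dx":0,"dy":0,"dz":0,"fingers":1},
  {"wx":0,"wy":0,"wz":0,"dx":0,"dy":0,"dz":0,"fingers":1},
  {"wx":0,"wy":0,"wz":0,"dx":0,"dy":0,"dz":0,"fingers":1},
  {"wx":0,"wy":0,"wz":0,"dx":0,"dy":0,"dz":0,"fingers":1},
])

```text
time: 18.13
position: [628.5, 60.4, 301.5]
ee_rot: [0.926, -0.047, 0.374, 0.019]
wrist_force: [0.3, 0.7, -2.3]
width: 15.7
```

Run:
```python
from h import *
from cell import *
import cv2
s=observe();print(s['position'],s['joints'],s['joint_velocities'].round(3),s['wrist_force'],s['width']);M=R.from_quat(s['ee_rot']).as_matrix();print(M.round(3))
g=s['position']-17*M[:,2];print('grip',g,'foot',g+149*M[:,2],'tilt',np.degrees(np.arccos(M[2,0])))
for n in('side','top'):
    a=grab_frame(n)['color'][:,:,::-1]
    cv2.imwrite(f'pics/{n}11.png',cv2.resize(a,None,fx=1.5,fy=1.5,interpolation=cv2.INTER_CUBIC))
    f=lambda q:(proj(n,q)[0]*1.5).round(0)
    print(n,'grip',f(g),'foot',f(g+149*M[:,2]))
```

```text
[628.50718543  60.39190041 301.51855181] [ 0.06644182  0.18397709  1.88772499 -0.36744216  0.33014925  0.47117568] [-0.001 -0.002  0.002 -0.007 -0.007  0.008] [ 0.28807702  0.70699739 -2.31171471] 15.724052628525868
[[ 0.716 -0.102  0.691]
 [-0.073 -0.995 -0.071]
 [ 0.694 -0.    -0.72 ]]
grip [616.76511173  61.59472466 313.75280369] foot [719.68093414  51.05232389 206.52318426] tilt 46.02657176049685
side grip [351. 169.] foot [287. 230.]
top grip [344. 258.] foot [355. 199.]
```

View pics/side11.png

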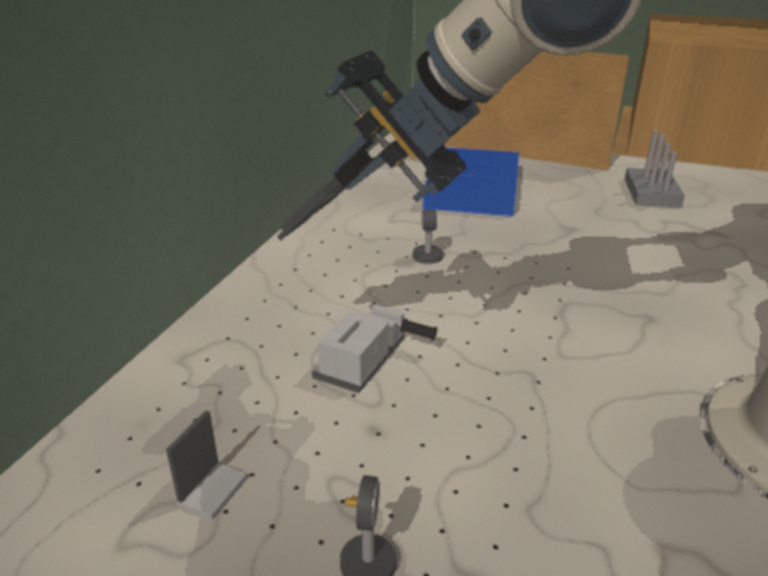

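View pics/top11.png

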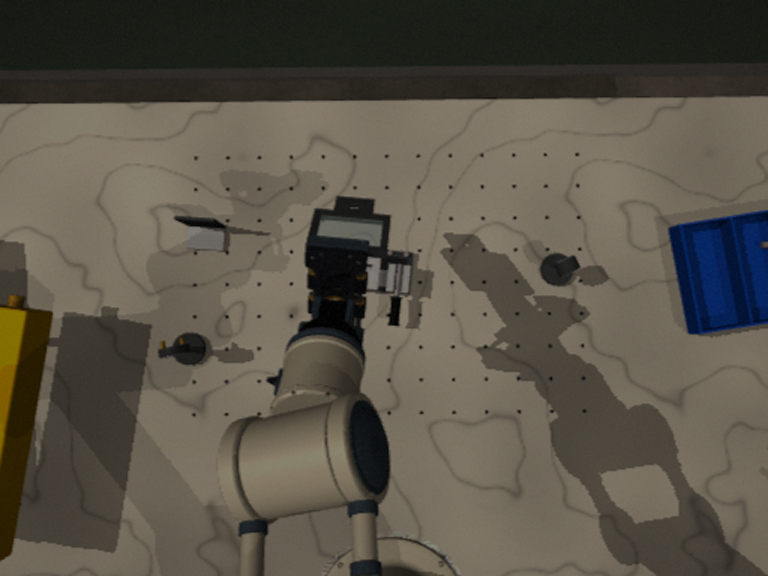

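Run:
```python
from cell import *
print(finish_job())
```

```text
the job is handed in; nothing more can be done
None
```

I drew the locking pin out of the bore, laid it in the side notch and let go. I then lifted the plate out of its slot and leaned it over about 46° from upright, grip end uppermost. I handed the job in at about 18 s while still holding the plate steady.

**Pin:** After release, the top camera put the grip centre at about x -72, y -79 mm in the holder frame. I took the height as 41 mm rather than measuring it. The last pictures still show the pin lying in the notch.

**Plate:** The opening was 15.7 mm on the 16 mm grip at the 50 N setting, and the wrist carried about 3 N, which matches the plate's weight. Worked out from the arm pose, the grip is at about 314 mm and the foot edge at about 207 mm above the bench, well clear of the holder. The joints were almost still.

**Bystanders:** The mirror, lens and beam stop look to be where they started; I compared them by eye and did not measure them.

**Disagreement:** The side camera is off from the arm by about 3 px, roughly 5 mm. I therefore used the top camera's position for the holder, which the pin and plate grasps confirmed to within about 1 mm.

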